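# Lay the spice jar in the free groove of the rack

### The job

One spice jar is lying on the worktop; pick it up and lay it in the one free groove of the wooden spice rack, lying along the groove like the two jars already there and reaching across both rails. Lower it until it has settled in the groove before you let go, rather than dropping it, and leave the other two jars in their grooves. The cap may point either way.

Things in the scene. Friction and masses are not known exactly. Their poses are not given: they have to be found in the camera images.
- jar: The spice jar to move: a glass cylinder with a dark cap, 41 mm in diameter, 105 mm long, about 0.11 kg, lying on its side on the worktop to the right of the rack. Origin: centre of its base, on its axis (20 mm above the worktop while it lies there); z runs along the jar from base to cap, its middle is 52 mm along z. It rolls if pushed sideways. It can be gripped all along.
- free_groove (a point): Middle of the free groove (any of three, 80 mm apart) of the fixed wooden rack, on the axis of a settled jar, 43 mm above the worktop; x along the groove, y across, z up. The groove lies in two rails 14 mm thick, 36 mm either side along x: between them 58 mm clear for fingers, nothing under the groove but the worktop. Hump tops 28 mm either side along y, 36 mm above the worktop.
- jar_a: Another spice jar of the same size (41 mm diameter, 105 mm long), already lying in a groove of the rack; origin at the centre of its base, z along the jar to its cap. To be left there.
- jar_b: A third spice jar of the same size, lying in another groove of the rack; origin at the centre of its base, z along the jar to its cap. To be left there.
Not all that is in view belongs to the job. Leave any purple or red look-alike of the jar alone.

How it is judged:
On the way:
1. the jar lies settled in the free groove while the fingers still hold it (y of jar in the frame of free_groove between -0.012 and 0.012 m and z of jar in the frame of free_groove between -0.006 and 0.009 m and (x of jar in the frame of free_groove between -0.0725 and -0.0325 m or x of jar in the frame of free_groove between 0.0325 and 0.0725 m) and angle between the z axis of jar and the x axis of free_groove, either way round below 0.174533 rad and contact force between the fingers and jar above 0.3 N), for 0.1 s.
At the end, for the whole second after the job is handed in: The jar lies at rest in the free groove: its axis within 6 mm in height and 12 mm sideways of a settled jar's, within 10 degrees of the groove's direction, its middle within 20 mm of the groove's middle along the groove, cap either way; the two other jars are within 20 mm of where they were (y of jar in the frame of free_groove between -0.012 and 0.012 m and z of jar in the frame of free_groove between -0.006 and 0.006 m and (x of jar in the frame of free_groove between -0.0725 and -0.0325 m or x of jar in the frame of free_groove between 0.0325 and 0.0725 m) and angle between the z axis of jar and the x axis of free_groove, either way round below 0.174533 rad and linear speed of jar below 0.02 m/s and distance of each of jar_a, jar_b from where it was at the start of the episode below 0.02 m); the robot touches nothing.
It also fails if it takes over 38 s, if anything falls off the work surface, if the arm or the gripper's body presses on something with over 40 N, if the wrist force passes 120 N, or if a joint passes its speed limit or range.

### The arm

A 6-joint arm with a two-finger parallel gripper is mounted at the origin on a cart in front of the work surface, level with it; the furniture and walls round the work are solid. World frame = base frame: x ahead of the robot, y to its left, z up, the work surface at z = 0. Lengths are in m, angles in rad, forces in N, time in s.
With the tool pointing down it reaches from about 0.35 to 0.975 m from the base axis. Payload 4.9 kg.
Tool frame: the origin (TCP) lies on the front face of the gripper's body, between the roots of the fingers; the fingertips stand ctrl.tip_extent ahead of it and the grasp point (between the pads) lies 54 mm ahead of it (ctrl.tip_extent is the distance from the TCP to the fingertips, in m); z points along the fingers, y is the line along which they close (so a half turn about z gives the same grasp; the last joint's range is limited). The gripper opens to 85 mm and grips with 20 to 120 N. Pads are 22 mm wide; open, the fingers measure 114 mm over their backs; the gripper's body (76 mm by 85 mm) begins 54 mm behind the grasp point. The pads swing forward as they close: fully open they stand 13 mm farther back than shut.
Start: joints at [-1.235, 0.053, 1.613, -0, 1.476, -0.119], TCP at [0.275, -0.561, 0.304] pointing down, gripper open.
Joint ranges: [-3.01, 3.01], [-1.01, 2.22], [0.06, 2.58], [-1.02, 4.17], [0.09, 2.62], [-3.14, 3.14]. Speed limits (rad/s): [2.57, 2.57, 3.14, 3.14, 3.14, 3.14].

### API

Orientations are given as a rotation vector (axis times angle).
In Python, from station import ctrl gives the robot as it stands.
- The arm moves only by the tool apply_moves, never from a script. Its argument "rows" is one flat list of numbers, 6 for each row, row after row: the shift along the tool's x, y, z normalised to -1 to 1, where 1 is 0.6 m, then the turn, a rotation vector about the tool's x, y, z normalised to -1 to 1, where 1 is 90 degrees. A call has 1 to 20 rows; each row is the pose to reach, as a shift and turn from the pose commanded when the call began, along the tool's axes at that moment; what a row does not reach only later rows make up. A row lasts 1/10 s, in which the tool goes at most 50 mm and 8.59 degrees, less where a joint would pass 70% of its speed; a pose out of reach is approached as far as the arm can. A call with a number of a shift or a turn outside -1 to 1 is refused whole. A call with a gripper value outside its range is refused whole. "grip" is the opening, from 0 (shut) to 1 (fully open), set as the call begins (left out, the last holds). The fingers move at their own pace and stop on an object; "grip_force" is the grip in N (left out, the last holds). Time passes only in rows, so rows that repeat a pose let the fingers close. It gives the time, the measured TCP pose, the force, the opening and the grip force at its end, in the units of the state.
- ctrl.get_obs(): the state, without advancing time (a new reading comes with each control period).
- ctrl.get_image(name): name is "scene" or "top" or "wrist"; returns (picture, depth): 480x640x3 uint8, blue, green, red; 480x640 float32, m along the optical axis (not along the pixel's ray), 0 where there is no reading.
- ctrl.camera_model(name): a dict with "mtx" (3x3 intrinsics, pixels), "R" (3x3) and "t" (3): a world point X has camera coordinates R X + t; the wrist camera has in their place "tool_from_camera" (4x4, takes a point from camera to tool coordinates, whose origin is the TCP and whose axes are the flange's). Camera axes: x right, y down, z forward; pixel columns grow to the right and rows downward; lengths in m; the calibration is good to about 2 mm. A picture is of the moment at which its call begins: read the wrist's pose just before it. camera_model takes no time and is no camera call.
- ctrl.finish_job(): hands the job in; it is judged then, once.
The state is a dict: "t": time; "q": joint angles; "dq": joint speeds; "effort": joint torques, N m; "tool_pos": TCP position; "tool_rot": TCP orientation; "contact_force": force on the tool from outside, world axes, zero at the start; "wrist_torque": the same for the moment, N m; "opening": finger opening in m; "grip_force": force on a finger pad.
Only numpy, scipy, OpenCV 4.12 (cv2) and the standard library are available. Lean on these libraries where they do the work, as an engineer would, in place of code of your own. Each camera call takes 0.05 s, during which the arm holds its last target. There are 200 camera calls.

## Working session

There is one attempt and no reset: what is moved stays moved. The work goes in short steps, Python scripts to look and compute and a tool call to move; the robot and the scene stay as the last step left them, time stands still between calls to the robot, and variables do not carry over. Pictures are saved under pics/ and viewed, at most 10 in all, crops included, and the job is handed in when it is done.

Besides the shell and the picture viewer there is one more tool, called as name(argument=value, ...) on one line, values as JSON. apply_moves: Moves the arm, as the interface text tells. Its arguments: {"type":"object","properties":{"rows":{"type":"array","items":{"type":"number"}},"grip":{"type":"number"},"grip_force":{"type":"number"}},"required":["rows"]}

```bash
mkdir -p pics
cat > h.py <<'E'
import numpy as np, cv2
from scipy.spatial.transform import Rotation as Ro
from station import ctrl
def cloud(name):
    o=ctrl.get_obs(); im,d=ctrl.get_image(name); m=ctrl.camera_model(name)
    v,u=np.mgrid[:480,:640]; K=m["mtx"]
    c=np.stack([(u-K[0,2])/K[0,0]*d,(v-K[1,2])/K[1,1]*d,d],-1)
    if name=="wrist":
        T=np.array(m["tool_from_camera"]); p=c@T[:3,:3].T+T[:3,3]
        p=p@Ro.from_rotvec(o["tool_rot"]).as_matrix().T+o["tool_pos"]
    else: p=(c-m["t"])@np.array(m["R"])
    p[d==0]=np.nan
    return im,p
E
python3 - <<'E'
from h import *
for n in("top","scene"):
    im,p=cloud(n); cv2.imwrite(f"pics/{n}0.png",im); np.save(n+"0.npy",p)
o=ctrl.get_obs(); print(o, ctrl.tip_extent)
E
```

```text
{'t': 0.1, 'q': array([-1.23499494e+00,  5.33269795e-02,  1.61420768e+00,  1.35798038e-05,
        1.47602174e+00, -1.19030032e-01]), 'dq': array([ 1.17788734e-03, -1.77667605e-03, -1.53969864e-03, -8.09754631e-05,
        3.32748173e-04,  4.33077424e-04]), 'effort': array([-2.69697175e-04, -3.94908035e+01, -3.71361887e+01, -2.25852345e-04,
        3.90049769e-03, -8.69150767e-06]), 'tool_pos': array([ 0.27440607, -0.56103857,  0.30273297]), 'tool_rot': array([-3.05880094e+00, -7.07862675e-01,  3.12374707e-04]), 'contact_force': array([-0.31671252, -0.17724738,  0.40465148]), 'wrist_torque': array([-0.07804167,  0.00258974, -0.01699475]), 'grip_force': 0.0, 'opening': 0.08535083920328942} 0.0726
```

View pics/top0.png

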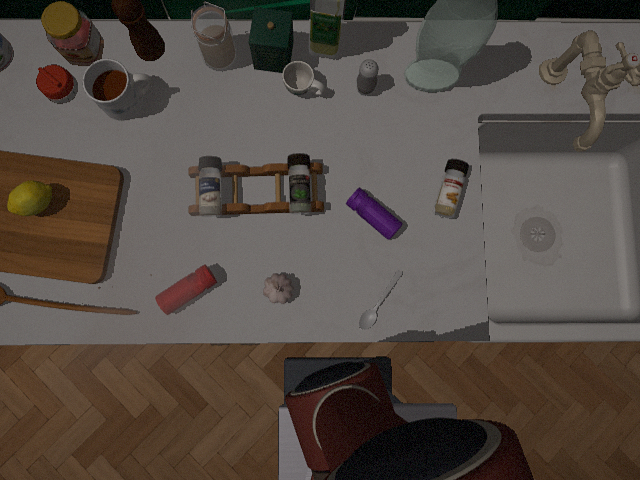

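View pics/scene0.png

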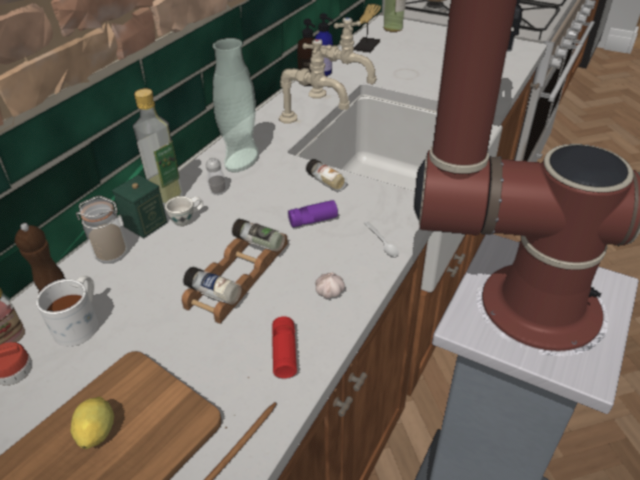

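The top picture shows five things that could be the jar:
- Target candidate at (452,188): glass with a dark cap, to the right of the rack.
- Purple look-alike at (375,213).
- Red look-alike at (186,288).
- Two racked jars at (210,185) and (300,182).

I choose (452,188). The free groove is the middle one, at about (255,187).

Run:
```python
from h import *
p=np.load("top0.npy"); im=cv2.imread("pics/top0.png")
cv2.imwrite("pics/crop.png",cv2.resize(im[140:235,170:490],None,fx=2.5,fy=2.5,interpolation=cv2.INTER_CUBIC))
def ax(u0,u1,v0,v1,lo,hi):
    q=p[v0:v1,u0:u1].reshape(-1,3); q=q[(q[:,2]>lo)&(q[:,2]<hi)]
    (c,s,a)=cv2.minAreaRect(q[:,:2].astype(np.float32)*1000)
    print(len(q),np.round(c,1),np.round(s,1),a,"ztop",np.nanpercentile(q[:,2],[50,95]))
    m=q[:,:2].mean(0); w,V=np.linalg.eigh(np.cov(q[:,:2].T)); print("  mean",m.round(4),"dir",V[:,1].round(3), q.min(0).round(3),q.max(0).round(3))
ax(425,478,150,225,.012,.06)   # target
ax(190,228,148,225,.046,.09)   # jar a
ax(280,318,145,225,.046,.09)
ax(180,330,145,225,.02,.044)  # rack
for v in (170,208):
    print(p[v,255], p[v,185])
print(ctrl.camera_model("top")["t"])
```

```text
1279 [ 542.  -158.8] [ 41.  105.1] 71.3824234008789 ztop [0.03764099 0.04215414]
  mean [ 0.5401 -0.1555] dir [-0.952  0.307] [ 0.488 -0.192  0.012] [ 0.597 -0.124  0.044]
1283 [541.  280.4] [106.1  39.6] 1.155836820602417 ztop [0.06098281 0.06527621]
  mean [0.5397 0.279 ] dir [-1.    -0.019] [0.488 0.26  0.046] [0.594 0.301 0.068]
1268 [545.7 121.6] [105.6  39.6] 1.4605751037597656 ztop [0.06099145 0.06552296]
  mean [0.5442 0.1214] dir [-1.    -0.023] [0.493 0.102 0.046] [0.599 0.141 0.069]
1649 [540.7 201.2] [100.2 247.1] 1.6342829465866089 ztop [0.03460252 0.03889834]
  mean [0.5402 0.1995] dir [-0.03  1.  ] [0.488 0.078 0.02 ] [0.59  0.326 0.044]
[0.57767011 0.20279228 0.02223955] [0.58361666 0.33631726 0.00212259]
[0.50588696 0.2021306  0.02298693] [0.51018532 0.33387737 0.00427223]
[0.10007709 0.43982001 0.9096986 ]
```

View pics/crop.png

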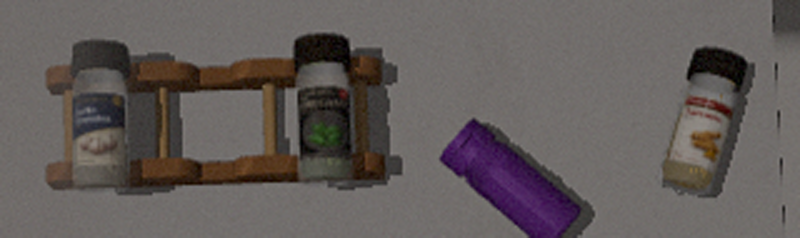

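The crop confirms it: clear glass, dark cap and orange label at crop (705,120), and the rack's middle groove is empty. Next I work out the hover move and check the height of the rack's rods.

```bash
cat >> h.py <<'E'
def go(x,y,z,yaw,cmd=None):
    "normalised row from the present pose to TCP x,y,z with tool x at yaw deg (tool down)"
    o=ctrl.get_obs(); R=Ro.from_rotvec(o["tool_rot"]); P=o["tool_pos"]
    c,s=np.cos(np.radians(yaw)),np.sin(np.radians(yaw))
    T=Ro.from_matrix(np.array([[c,s,0],[s,-c,0],[0,0,-1]]))
    d=R.inv().apply(np.array([x,y,z])-P); w=(R.inv()*T).as_rotvec()
    print("row",np.r_[d/0.6,w/(np.pi/2)].round(4).tolist(),"dist",np.linalg.norm(d).round(4),"deg",np.degrees(np.linalg.norm(w)).round(1))
E
python3 - <<'E'
from h import *
go(.542,-.158,.20,-18.3)
p=np.load("top0.npy")
for u in range(228,284,3): print(u,p[189,u].round(3).tolist())
E
```

```text
row [0.6957, -0.4072, 0.1722, -0.0012, 0.0003, 0.4929] dist 0.4946 deg 44.4
228 [0.547, 0.255, 0.003]
231 [0.548, 0.25, -0.001]
234 [0.544, 0.242, 0.014]
237 [0.544, 0.237, 0.014]
240 [0.548, 0.233, -0.004]
243 [0.547, 0.227, 0.001]
246 [0.548, 0.222, -0.001]
249 [0.547, 0.216, 0.001]
252 [0.547, 0.21, 0.0]
255 [0.547, 0.205, 0.0]
258 [0.548, 0.199, -0.002]
261 [0.547, 0.193, 0.001]
264 [0.547, 0.188, 0.001]
267 [0.547, 0.182, -0.001]
270 [0.547, 0.176, -0.001]
273 [0.548, 0.171, -0.002]
276 [0.544, 0.164, 0.012]
279 [0.544, 0.159, 0.014]
282 [0.547, 0.154, -0.001]
```

apply_moves(rows=[0.05, -0.029, 0.012, 0, 0, 0.035, 0.1, -0.058, 0.025, 0, 0, 0.07, 0.15, -0.087, 0.037, 0, 0, 0.106, 0.2, -0.116, 0.049, 0, 0, 0.141, 0.25, -0.145, 0.062, 0, 0, 0.176, 0.3, -0.174, 0.074, 0, 0, 0.211, 0.35, -0.203, 0.086, 0, 0, 0.246, 0.4, -0.233, 0.099, 0, 0, 0.282, 0.45, -0.262, 0.111, 0, 0, 0.317, 0.5, -0.291, 0.123, 0, 0, 0.352, 0.55, -0.32, 0.136, 0, 0, 0.387, 0.6, -0.349, 0.148, 0, 0, 0.422, 0.65, -0.378, 0.16, 0, 0, 0.458, 0.696, -0.407, 0.172, 0, 0, 0.493, 0.696, -0.407, 0.172, 0, 0, 0.493, 0.696, -0.407, 0.172, 0, 0, 0.493, 0.696, -0.407, 0.172, 0, 0, 0.493], grip=1, grip_force=40)

```text
t: 1.8
tool_pos: [0.5421, -0.1593, 0.2007]
tool_rot: [3.101, -0.5, -0.0]
contact_force: [0.3, -0.1, 0.9]
opening: 0.0852
grip_force: 0.0
```

Run:
```python
from h import *
im,p=cloud("wrist"); cv2.imwrite("pics/w1.png",im)
m=(p[...,2]>.012)&(p[...,2]<.06)&(abs(p[...,0]-.542)<.08)&(abs(p[...,1]+.158)<.07)
q=p[m]; print(len(q),cv2.minAreaRect(q[:,:2].astype(np.float32)*1000),q.min(0),q.max(0))
w,V=np.linalg.eigh(np.cov(q[:,:2].T)); print(q.mean(0),V[:,1], np.degrees(np.arctan(V[1,1]/V[0,1])))
o=ctrl.get_obs(); print(o["t"],o["tool_pos"],o["q"])
go(.542,-.158,.0795,-18.3)
```

```text
8210 ((543.2545166015625, -159.64340209960938), (40.57766342163086, 105.12397003173828), 71.79373168945312) [ 0.48810309 -0.19404265  0.0120307 ] [ 0.5980204  -0.12478922  0.04350592]
[ 0.54781079 -0.1611819   0.03694265] [-0.94960852  0.31343846] -18.266570719386365
1.85 [ 0.54209264 -0.15952051  0.20092306] [-4.17780512e-01 -3.25749944e-03  1.84701221e+00 -2.79196898e-04
  1.29755373e+00  1.47357173e+00]
row [-0.001, -0.0024, 0.2024, 0.0002, -0.0002, -0.0007] dist 0.1214 deg 0.1
```

View pics/w1.png

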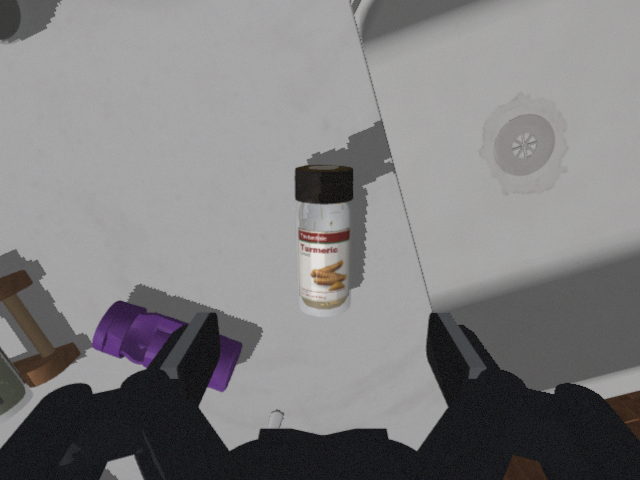

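The wrist view shows the jar from (325,165) to (325,315), straight between the fingers, with the purple look-alike clear at lower left. I descend.

apply_moves(rows=[0.001, 0, 0.03, 0, 0, 0, 0.002, 0, 0.06, 0, 0, 0, 0.002, 0, 0.09, 0, 0, 0, 0.002, 0, 0.12, 0, 0, 0, 0.002, 0, 0.15, 0, 0, 0, 0.002, 0, 0.175, 0, 0, 0, 0.002, 0, 0.19, 0, 0, 0, 0.002, 0, 0.2, 0, 0, 0, 0.002, 0, 0.202, 0, 0, 0, 0.002, 0, 0.202, 0, 0, 0, 0.002, 0, 0.202, 0, 0, 0])

```text
t: 2.95
tool_pos: [0.5441, -0.1592, 0.0804]
tool_rot: [3.101, -0.5, 0.002]
contact_force: [0.1, 0.1, 0.2]
opening: 0.0853
grip_force: 0.0
```

apply_moves(rows=[0, 0, 0, 0, 0, 0, 0, 0, 0, 0, 0, 0, 0, 0, 0, 0, 0, 0, 0, 0, 0, 0, 0, 0, 0, 0, 0, 0, 0, 0, 0, 0, 0, 0, 0, 0, 0, 0, 0, 0, 0, 0, 0, 0, 0, 0, 0, 0, 0, 0, 0, 0, 0, 0, 0, 0, 0, 0, 0, 0], grip=0.2, grip_force=40)

```text
t: 3.95
tool_pos: [0.5439, -0.1591, 0.08]
tool_rot: [3.101, -0.5, 0.001]
contact_force: [-0.7, 1.3, 4.6]
opening: 0.0394
grip_force: 40.6
```

Gripped. Now I lift it.

apply_moves(rows=[0, 0, -0.01, 0, 0, 0, 0, 0, -0.03, 0, 0, 0, 0, 0, -0.06, 0, 0, 0, 0, 0, -0.1, 0, 0, 0, 0, 0, -0.14, 0, 0, 0, 0, 0, -0.17, 0, 0, 0, 0, 0, -0.19, 0, 0, 0, 0, 0, -0.2, 0, 0, 0, 0, 0, -0.2, 0, 0, 0, 0, 0, -0.2, 0, 0, 0])

```text
t: 4.95
tool_pos: [0.543, -0.1588, 0.1984]
tool_rot: [-3.101, 0.5, 0.003]
contact_force: [-0.1, 0.2, -0.8]
opening: 0.0396
grip_force: 40.5
```

Run:
```python
from h import *
im,p=cloud("wrist"); cv2.imwrite("pics/w2.png",im)
o=ctrl.get_obs(); print(o["t"],o["tool_pos"],o["opening"],o["grip_force"])
R=Ro.from_rotvec(o["tool_rot"]); q=R.inv().apply((p-o["tool_pos"]).reshape(-1,3)).reshape(p.shape)
m=(abs(q[...,1])<.019)&(q[...,2]<.09)&(q[...,2]>.025)&(abs(q[...,0])<.1)
s=q[m]; print(len(s),s.min(0),s.max(0))
for a in np.arange(-.06,.08,.01):
    t=s[abs(s[:,0]-a)<.005]
    if len(t)>20: print(a.round(3),len(t),"ytop",np.median(t[:,1]).round(4),"ztop",np.percentile(t[:,2],3).round(4))
go(.542,.201,.20,1.6)
```

```text
5.0 [ 0.54290425 -0.15873011  0.19810746] 0.03969303485289793 40.48258423805237
22350 [-0.04358863 -0.01899765  0.03645651] [0.05261052 0.01899996 0.07713467]
-0.04 88 ytop 0.0159 ztop 0.0449
-0.03 1417 ytop -0.0002 ztop 0.0378
-0.02 1902 ytop -0.0002 ztop 0.0377
-0.01 2043 ytop -0.0002 ztop 0.0377
0.0 2205 ytop -0.0002 ztop 0.0377
0.01 2460 ytop -0.0002 ztop 0.0378
0.02 2723 ytop -0.0002 ztop 0.0381
0.03 2461 ytop -0.0002 ztop 0.0381
0.04 2984 ytop -0.0002 ztop 0.0386
0.05 4067 ytop -0.0002 ztop 0.0385
row [-0.1898, -0.5687, -0.0026, -0.0004, 0.0015, -0.2212] dist 0.3597 deg 19.9
```

View pics/w2.png

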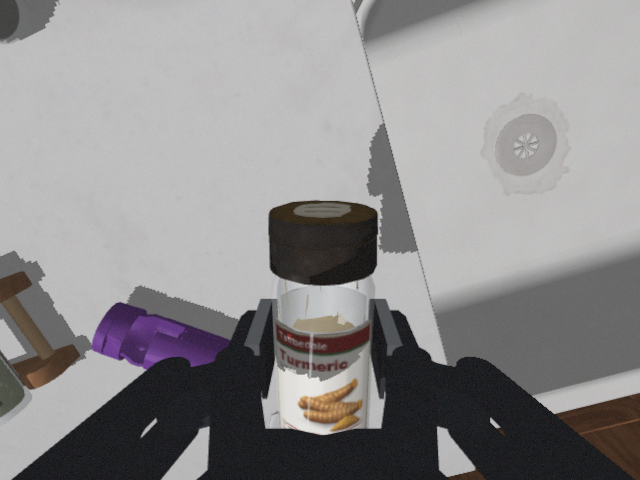

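The wrist view shows the jar held level and centred, with the cap at (323,240). I carry it over the free groove.

apply_moves(rows=[-0.005, -0.014, 0, 0, 0, -0.006, -0.015, -0.045, 0, 0, 0, -0.018, -0.03, -0.09, 0, 0, 0, -0.035, -0.05, -0.15, 0, 0, 0, -0.058, -0.07, -0.21, 0, 0, 0, -0.082, -0.09, -0.27, 0, 0, 0, -0.105, -0.11, -0.33, 0, 0, 0, -0.128, -0.13, -0.39, 0, 0, 0, -0.152, -0.15, -0.45, 0, 0, 0, -0.175, -0.167, -0.5, 0, 0, 0, -0.194, -0.178, -0.535, 0, 0, 0, -0.208, -0.186, -0.556, 0, 0, 0, -0.216, -0.19, -0.569, 0, 0, 0, -0.221, -0.19, -0.569, 0, 0, 0, -0.221, -0.19, -0.569, 0, 0, 0, -0.221, -0.19, -0.569, 0, 0, 0, -0.221, -0.19, -0.569, 0, 0, 0, -0.221])

```text
t: 6.7
tool_pos: [0.5427, 0.2001, 0.1995]
tool_rot: [3.141, 0.041, -0.0]
contact_force: [0.1, 0.4, -1.9]
opening: 0.0397
grip_force: 40.5
```

Run:
```python
from h import *
im,p=cloud("wrist"); cv2.imwrite("pics/w3.png",im)
im2,p2=cloud("top"); cv2.imwrite("pics/t3.png",im2[100:280,150:390].repeat(3,0).repeat(3,1))
o=ctrl.get_obs(); print(o["t"],o["tool_pos"],o["contact_force"])
for n,y0 in(("a",.28),("b",.1216)):
    m=(p[...,2]>.046)&(p[...,2]<.09)&(abs(p[...,0]-.542)<.08)&(abs(p[...,1]-y0)<.03)
    q=p[m]; print(n,len(q),cv2.minAreaRect(q[:,:2].astype(np.float32)*1000) if len(q)>50 else "")
go(.542,.201,.115,1.6); go(.542,.201,.1015,1.6)
```

```text
6.8 [0.54273083 0.20032555 0.19956201] [ 0.03326673  0.93556191 -1.19934202]
a 9992 ((541.9730834960938, 280.3416442871094), (104.8971939086914, 40.60596466064453), 1.7623448371887207)
b 10042 ((546.354736328125, 121.71414947509766), (105.29247283935547, 40.25919723510742), 1.3211965560913086)
row [-0.0012, -0.0012, 0.1409, 0.0, -0.0001, -0.0009] dist 0.0846 deg 0.1
row [-0.0012, -0.0012, 0.1634, 0.0, -0.0001, -0.0009] dist 0.0981 deg 0.1
```

View pics/w3.png

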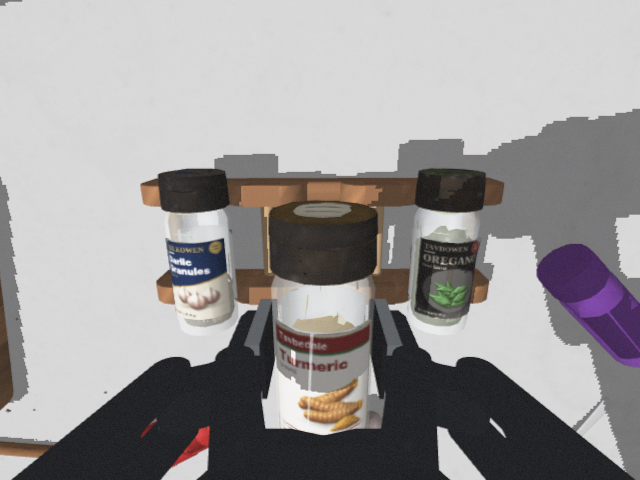

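The jar hangs between the two racked jars at (195,250) and (450,250), lined up with the empty groove. I lower it most of the way.

apply_moves(rows=[0, 0, 0.01, 0, 0, 0, -0.001, -0.001, 0.03, 0, 0, 0, -0.001, -0.001, 0.055, 0, 0, 0, -0.001, -0.001, 0.08, 0, 0, 0, -0.001, -0.001, 0.105, 0, 0, 0, -0.001, -0.001, 0.125, 0, 0, 0, -0.001, -0.001, 0.137, 0, 0, 0, -0.001, -0.001, 0.145, 0, 0, 0, -0.001, -0.001, 0.148, 0, 0, 0, -0.001, -0.001, 0.15, 0, 0, 0, -0.001, -0.001, 0.15, 0, 0, 0])

```text
t: 7.9
tool_pos: [0.5423, 0.2016, 0.11]
tool_rot: [-3.141, -0.043, -0.002]
contact_force: [-1.5, -0.1, -2.1]
opening: 0.0395
grip_force: 40.5
```

apply_moves(rows=[0, 0, 0.002, 0, 0, 0, 0, 0, 0.004, 0, 0, 0, 0, 0, 0.006, 0, 0, 0, 0, 0, 0.008, 0, 0, 0, 0, 0, 0.009, 0, 0, 0, 0, 0, 0.009, 0, 0, 0, 0, 0, 0.009, 0, 0, 0])

```text
t: 8.6
tool_pos: [0.542, 0.2015, 0.1041]
tool_rot: [3.141, 0.043, -0.0]
contact_force: [0.1, -0.8, -0.6]
opening: 0.0395
grip_force: 40.5
```

No contact yet, so I go on slowly.

apply_moves(rows=[0, 0, 0.001, 0, 0, 0, 0, 0, 0.002, 0, 0, 0, 0, 0, 0.003, 0, 0, 0, 0, 0, 0.003, 0, 0, 0, 0, 0, 0.003, 0, 0, 0])

```text
t: 9.1
tool_pos: [0.5424, 0.2012, 0.1032]
tool_rot: [3.14, 0.043, 0.001]
contact_force: [-2.1, -3.4, 5.0]
opening: 0.0394
grip_force: 41.2
```

apply_moves(rows=[0, 0, 0.001, 0, 0, 0, 0, 0, 0.002, 0, 0, 0, 0, 0, 0.002, 0, 0, 0, 0, 0, 0.002, 0, 0, 0])

```text
t: 9.5
tool_pos: [0.5427, 0.2009, 0.1027]
tool_rot: [3.14, 0.044, 0.001]
contact_force: [-2.7, -5.1, 8.8]
opening: 0.0392
grip_force: 41.7
```

Contact: the jar leans slightly on the +y hump. I ease it toward −y (+tool y) and seat it a little further.

apply_moves(rows=[0, 0.001, 0, 0, 0, 0, 0, 0.002, 0.001, 0, 0, 0, 0, 0.002, 0.002, 0, 0, 0, 0, 0.002, 0.002, 0, 0, 0, 0, 0.002, 0.002, 0, 0, 0])

```text
t: 10.0
tool_pos: [0.5428, 0.2007, 0.1026]
tool_rot: [-3.141, -0.043, -0.001]
contact_force: [-6.7, -2.5, 14.0]
opening: 0.0396
grip_force: 42.1
```

Run:
```python
from h import *
im,p=cloud("wrist"); 
im2,p2=cloud("top"); cv2.imwrite("pics/t4.png",cv2.resize(im2[130:240,170:350],None,fx=4,fy=4))
o=ctrl.get_obs(); print(o["t"],o["tool_pos"],o["contact_force"],o["grip_force"])
for x in (.55,.56,.57,.58,.59):
  r=[]
  for y0 in(.2804,.201,.1216):
    q=p[(p[...,2]>.035)&(p[...,2]<.09)&(abs(p[...,0]-x)<.004)&(abs(p[...,1]-y0)<.02)]
    r.append((len(q),np.nanpercentile(q[:,2],95).round(4) if len(q) else 0))
  print(x,r)
```

```text
10.1 [0.54274681 0.20068201 0.10259496] [-6.60219051 -2.18767373 14.60334383] 42.116848826408386
0.55 [(2352, np.float64(0.0648)), (2332, np.float64(0.0653)), (2252, np.float64(0.0648))]
0.56 [(2382, np.float64(0.064)), (2023, np.float64(0.0641)), (2529, np.float64(0.0644))]
0.57 [(2269, np.float64(0.0636)), (1987, np.float64(0.0631)), (2833, np.float64(0.0637))]
0.58 [(2947, np.float64(0.0637)), (2444, np.float64(0.0637)), (2306, np.float64(0.064))]
0.59 [(3974, np.float64(0.064)), (2792, np.float64(0.0639)), (2673, np.float64(0.0638))]
```

The jar's top is level with its neighbours (about 64 mm), so it is seated while still held. I release with a partial opening.

apply_moves(rows=[0, 0, -0.001, 0, 0, 0, 0, 0, -0.001, 0, 0, 0, 0, 0, -0.001, 0, 0, 0])

```text
t: 10.4
tool_pos: [0.5427, 0.2007, 0.1026]
tool_rot: [-3.141, -0.043, -0.002]
contact_force: [-3.8, -1.8, 11.2]
opening: 0.0397
grip_force: 41.6
```

apply_moves(rows=[0, 0, 0, 0, 0, 0, 0, 0, 0, 0, 0, 0, 0, 0, 0, 0, 0, 0, 0, 0, 0, 0, 0, 0, 0, 0, 0, 0, 0, 0, 0, 0, 0, 0, 0, 0, 0, 0, 0, 0, 0, 0, 0, 0, 0, 0, 0, 0], grip=0.68)

```text
t: 11.2
tool_pos: [0.542, 0.2003, 0.1005]
tool_rot: [-3.141, -0.043, -0.0]
contact_force: [-1.1, -0.0, -0.5]
opening: 0.0582
grip_force: 0.0
```

apply_moves(rows=[0, 0, -0.01, 0, 0, 0, 0, 0, -0.03, 0, 0, 0, 0, 0, -0.06, 0, 0, 0, 0, 0, -0.1, 0, 0, 0, 0, 0, -0.14, 0, 0, 0, 0, 0, -0.17, 0, 0, 0, 0, 0, -0.19, 0, 0, 0, 0, 0, -0.2, 0, 0, 0, 0, 0, -0.2, 0, 0, 0, 0, 0, -0.2, 0, 0, 0, 0, 0, -0.2, 0, 0, 0])

```text
t: 12.3
tool_pos: [0.5414, 0.2002, 0.2191]
tool_rot: [3.141, 0.043, -0.004]
contact_force: [-0.3, 0.7, 0.3]
opening: 0.0584
grip_force: 0.0
```

Run:
```python
from h import *
im,p=cloud("wrist"); cv2.imwrite("pics/w5.png",im)
for n,y0 in(("a",.28),("jar",.201),("b",.1216)):
    m=(p[...,2]>.046)&(p[...,2]<.09)&(abs(p[...,0]-.542)<.08)&(abs(p[...,1]-y0)<.03)
    q=p[m]; print(n,len(q),cv2.minAreaRect(q[:,:2].astype(np.float32)*1000),np.percentile(q[:,2],[50,95]))
o=ctrl.get_obs(); print(o["t"],o["contact_force"],o["dq"].round(3))
```

```text
a 8555 ((542.1162719726562, 280.6544494628906), (104.63919067382812, 41.102783203125), 1.5598868131637573) [0.06153516 0.06464663]
jar 8366 ((542.3790283203125, 201.09693908691406), (105.84339904785156, 40.276580810546875), 1.6903188228607178) [0.0613938  0.06445576]
b 8575 ((546.656494140625, 121.63914489746094), (104.83180236816406, 39.9607048034668), 1.770699381828308) [0.06141139 0.06461926]
12.35 [0.77753773 0.56593148 0.56620452] [ 0.001 -0.002 -0.004  0.    -0.001 -0.   ]
```

View pics/w5.png

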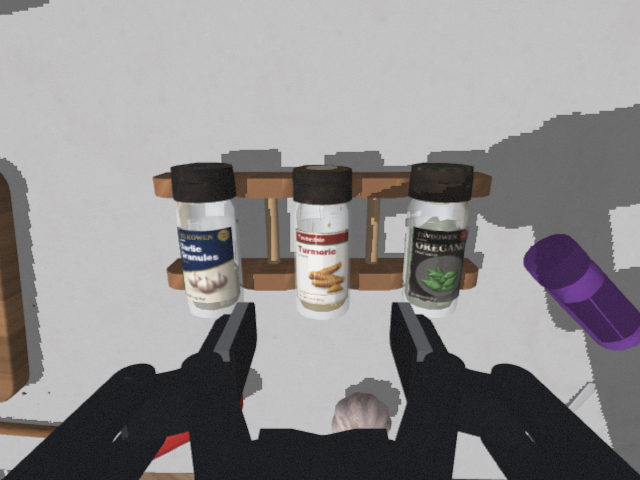

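The jar lies in the middle groove at (323,240), level with and parallel to its neighbours, and the gripper is clear. I hand the job in.

```bash
python3 -c "
from station import ctrl
print(ctrl.finish_job())"
```

```text
the job is handed in; nothing more can be done
None
```

The spice jar lies settled in the free middle groove, level and parallel with the two other jars, which stayed where they were; the gripper was clear of everything when I handed the job in, at about 12 s of the 38 s allowed.

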